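Hold a bench spring gauge at its set marker, timer beside the scale

ROBOT

A 6-joint arm with a two-finger parallel gripper is mounted at the origin on a cart in front of the work surface, level with it; the furniture and walls round the work are solid. World frame = base frame: x ahead of the robot, y to its left, z up, the work surface at z = 0. Lengths are in m, angles in rad, forces in N, time in s.
With the tool pointing down it reaches from about 0.275 to 0.85 m from the base axis. Payload 5.2 kg.
Tool frame: the origin (TCP) lies at the very end of the fingers, on their centre line; the grasp point (between the pads) lies 19 mm behind it; z points along the fingers, y is the line along which they close (so a half turn about z gives the same grasp; the last joint's range is limited). The gripper opens to 85 mm and grips with 20 to 120 N. Pads are 22 mm wide; open, the fingers measure 114 mm over their backs; the gripper's body (76 mm by 85 mm) begins 54 mm behind the grasp point. The pads swing forward as they close: fully open they stand 13 mm farther back than shut.
Start: joints at [-1.422, 0.259, 1.535, -0, 1.348, -0.203], TCP at [0.19, -0.516, 0.231] pointing down, gripper open.
Joint ranges: [-3.14, 3.14], [-0.91, 2.08], [0.19, 2.58], [-1.22, 4.36], [0.22, 2.71], [-3.12, 3.12]. Speed limits (rad/s): [2.57, 2.57, 3.14, 3.14, 3.14, 3.14].

INTERFACE

Orientations are given as [roll, pitch, yaw] about the fixed x, y, z axes, in that order (R = Rz(yaw) Ry(pitch) Rx(roll)).
In Python, from cell import sensors, optics, ticket gives the robot as it stands.
- The arm moves only by the tool move_arm, never from a script. Its argument "targets" is a list of rows, each an object with "linear": the shift along the tool's x, y, z in mm, a list of three; "twist": the turn, a rotation vector about the tool's x, y, z in degrees, a list of three. In form: [{"linear": [dx, dy, dz], "twist": [rx, ry, rz]}, ...]. A call has 1 to 20 rows; each row shifts and turns the commanded pose from where the row before left it, along the tool's axes as they then stand; what a row does not reach is not made up. A row lasts 1/10 s, in which the tool goes at most 50 mm and 8.59 degrees, less where a joint would pass 70% of its speed; a pose out of reach is approached as far as the arm can. A call with a gripper value outside its range is refused whole. "fingers" is the gripper's target within -1 to 1 (fully open at 1, half-way at 0, shut at -1), set as the call begins (left out, the last holds). The fingers move at their own pace and stop on an object; "newtons" is the grip in N (left out, the last holds). Time passes only in rows, so rows that do not move let the fingers close. It gives the time, the measured TCP pose, the force, the opening and the grip force at its end, in the units of the state.
- sensors.state(): the state, without advancing time (a new reading comes with each control period).
- optics.grab_frame(name): name is "side" or "top"; returns a dict with "image" (420x560x3 uint8, red, green, blue), "depth" (420x560 float32, m along the optical axis (not along the pixel's ray), 0 where there is no reading), "camera_matrix" (3x3 intrinsics, pixels), "dist" ([k1, k2, p1, p2, k3] as OpenCV has them; the pictures are not rectified), "world_to_cam" (4x4, takes a point from world to camera coordinates). Camera axes: x right, y up, looking along -z (the intrinsics and any distortion apply to the point x, -y, -z); pixel columns grow to the right and rows downward; lengths in m; the calibration is good to about 2 mm. A picture is of the moment at which its call begins.
- ticket.close_job(): hands the job in; it is judged then, once.
The state is a dict: "clock": time; "qpos": joint angles; "joint_vel": joint speeds; "tau": joint torques, N m; "tcp_pos": TCP position; "eef_rot": TCP orientation; "force": force on the tool from outside, world axes, zero at the start; "ft_torque": the same for the moment, N m; "grip_width": finger opening in m; "gripper_force": force on a finger pad.
Only numpy, scipy, OpenCV 4.12 (cv2) and the standard library are available. Lean on these libraries where they do the work, as an engineer would, in place of code of your own. Each camera call takes 0.05 s, during which the arm holds its last target. There are 200 camera calls.

TASK

Set up and start the hold test of the spring gauge: fetch the cream mechanical timer from the other desk and stand it on the gauge's desk close beside the gauge's base plate (a finger's width or two, not touching), on the side with the green set marker, level with the middle of the scale and square to the gauge. Then draw the gauge's rod out by its black pull, against its spring, until the red pointer lines up with the green set marker, without overloading it into the red end of the scale and without shifting the marker. Keep it there: finish while still holding the rod on the mark, and leave the bottles and the cup where they stand.

Things in the scene. Friction and masses are not known exactly. Their poses are not given: they have to be found in the camera images.
- gauge: bench spring gauge, fixed to the desk: dark base plate 200 x 80 x 10 mm carrying an aluminium housing 184 x 38 mm, its flat top 58 mm above the desk. Origin: centre of the plate's underside, on the desk. Its +x runs along the housing to the closed end, z is up; the rod comes out of the other end towards the gauge's -x. The green set marker and the place for the timer are on its +y side
- scale_mid (a point): middle of the white scale on top of the gauge, 58 mm above the desk and 7 mm along the gauge's +x from its centre; axes as the gauge
- draw_rod (a joint): how far the rod is drawn out, m: 0 fully home (as at the start), 0.09 the stop; the red end of the scale begins at 0.080. The spring pulls it back in with about 1 N at 0 and 9 N more per 0.1 m; it never stays out by itself
- pull (a point): black bobbin-shaped pull on the end of the rod. This point: its centre, on the rod's axis, 42 mm above the desk and, with the rod home, 152 mm from the gauge's centre along the gauge's -x; axes as the gauge. Waist 22 mm thick and 32 mm long along the gauge's x, between two flanges 30 mm in diameter and 5 mm thick; the steel rod behind it is 10 mm thick, 30 mm of it free when home. It moves only along the gauge's x, with the rod
- pointer (a point): the point of the rod's red pointer above the scale, 58 mm above the desk, 5 mm to the gauge's +y side of its centre line; it moves with the rod towards the gauge's -x
- set_marker (a joint): position of the green clip along the scale, m, same zero and same direction as draw_rod: the pointer lines up with the marker when both values are equal. It is set before the test (0.030 to 0.060) and slides stiffly (3 N)
- mark (a point): the point of the green set marker, where the point of the red pointer must come
- timer: the timer as a whole; origin at the centre of its underside
- timer_mid (a point): mechanical timer, cream case 60 mm along its x, 66 mm along its y and 22 mm high, 0.11 kg; on it a round dial 52 mm in diameter up to 32 mm, on top of that a black upright grip bar along its x, 44 mm long, 8 mm thick, from 31 to 42 mm above the underside. The dial and bar do not turn. This point: on the upright axis, 21 mm above the underside
- white_bottle: white reagent bottle with screw cap, 58 mm in diameter, 142 mm tall; bystander, origin under its centre
- dropper_red: amber dropper bottle with a red teat, 34 mm in diameter, 102 mm tall; bystander, origin under its centre
- dropper_black: amber dropper bottle with a black teat, 34 mm in diameter, 102 mm tall; bystander, origin under its centre
- specimen_cup: clear specimen cup, 67 mm in diameter, 68 mm tall; bystander, origin under its centre
There are look-alikes about, which are no part of the job. Of the things that look like the timer, the largest one is meant.

How it is judged:
On the way, in this order (a step that is already met when the one before it is completed fails the run):
1. the timer stands released beside the gauge, at its place (x of timer_mid in the frame of scale_mid between -0.03 and 0.03 m and y of timer_mid in the frame of gauge between 0.07 and 0.112 m and height (world z) of timer_mid between 0.016 and 0.026 m and angle between timer_mid's own z axis and vertical below 0.1 rad and (angle between the x axis of timer_mid and the x axis of gauge, either way round below 0.22 rad or angle between the x axis of timer_mid and the y axis of gauge, either way round below 0.22 rad) and contact force between timer and gauge below 0.05 N and contact force between the fingers and timer below 0.05 N and linear speed of timer below 0.01 m/s), for 0.2 s.
2. the rod is held by the pull with the pointer at the set marker for 1 s (horizontal distance between pointer and mark below 0.003 m and contact force between the fingers and gauge above 1 N), for 1 s.
At the end, for the whole second after the job is handed in: Fingers hold the pull, pointer within 3 mm of the set marker, still; timer stands released on the marker's side, centre 70-112 mm from the gauge's centre line and within 30 mm of the scale's middle along it, square within 0.22 rad, touching neither gauge nor fingers (all of step 1 and all of step 2 and velocity of joint draw_rod between -0.01 and 0.01 m/s); the arm keeps its last pose, push and grip.
It fails at once if the rod is drawn into the red end of the scale (value of joint draw_rod above 0.082 m).
It fails at once if the set marker is shifted (3 mm) (distance of mark from where it was at the start of the episode above 0.003 m).
It fails at once if the timer is tipped over (0.8 rad) (angle between timer_mid's own z axis and vertical above 0.8 rad).
It fails at once if a bottle or the cup is disturbed (moved 20 mm) (distance of any of white_bottle, dropper_red, dropper_black, specimen_cup from where it was at the start of the episode above 0.02 m).
It also fails if it takes over 58 s, if anything falls off the work surface, if the arm or the gripper's body presses on something with over 40 N, if the wrist force passes 120 N, or if a joint passes its speed limit or range.

## Working session

There is one attempt and no reset: what is moved stays moved. The work goes in short steps, Python scripts to look and compute and a tool call to move; the robot and the scene stay as the last step left them, time stands still between calls to the robot, and variables do not carry over. Pictures are saved under pics/ and viewed, at most 14 in all, crops included, and the job is handed in when it is done.

Besides the shell and the picture viewer there is one more tool, called in YAML: its name, and indented under it one key for each argument. move_arm: Moves the arm, as the interface text tells. Its arguments: {"type":"object","properties":{"targets":{"type":"array"},"fingers":{"type":"number"},"newtons":{"type":"number"}},"required":["targets"]}

```bash
mkdir -p pics
cat > h.py <<'E'
import numpy as np, cv2
from cell import sensors, optics, ticket
def grab(n,save=None):
    f=optics.grab_frame(n)
    np.savez('%s.npz'%n,**{k:np.array(v) for k,v in f.items()})
    if save: cv2.imwrite('pics/'+save,f['image'][:,:,::-1])
    return f
def load(n): return dict(np.load('%s.npz'%n))
def ray(f,u,v):
    p=cv2.undistortPoints(np.array([[[u,v]]],float),f['camera_matrix'],np.array(f['dist'],float))[0,0]
    T=np.linalg.inv(f['world_to_cam']); d=T[:3,:3]@np.array([p[0],-p[1],-1]); return T[:3,3],d
def atz(f,u,v,z):
    o,d=ray(f,u,v); return o+d*(z-o[2])/d[2]
def dep(f,u,v):
    o,d=ray(f,u,v); return o+d*float(f['depth'][int(round(v)),int(round(u))])
def proj(f,P):
    P=np.atleast_2d(P); c=(f['world_to_cam']@np.c_[P,np.ones(len(P))].T)[:3]
    c=c*np.array([[1],[-1],[-1]])
    return cv2.projectPoints(c.T.copy(),np.zeros(3),np.zeros(3),f['camera_matrix'],np.array(f['dist'],float))[0][:,0]
def crop(f,name,u0,v0,u1,v1,s):
    cv2.imwrite('pics/'+name,cv2.resize(f['image'][v0:v1,u0:u1,::-1],None,fx=s,fy=s,interpolation=cv2.INTER_CUBIC))
E
python3 -c "
from h import *
t=grab('top','t0.png');s=grab('side','s0.png');print(sensors.state())
for f in(t,s):print(np.linalg.inv(f['world_to_cam'])[:3,3])"
```

```text
{'clock': 0.1, 'qpos': array([-1.42179562e+00,  2.59280538e-01,  1.53596533e+00, -1.18605026e-06,
        1.34799759e+00, -2.02799010e-01]), 'joint_vel': array([-0.00047474, -0.00197358, -0.00282174,  0.00109253, -0.00071796,
        0.00096478]), 'tau': array([ 2.14012252e-03, -4.46969175e+01, -2.91250437e+01, -1.57758905e-04,
        6.32474184e-03,  2.31641224e-05]), 'tcp_pos': array([ 0.18947452, -0.51583389,  0.23055555]), 'eef_rot': array([-3.13997545e+00, -3.31359020e-04,  3.51799710e-01]), 'force': array([ 0.27981354, -0.26300008,  0.17477792]), 'ft_torque': array([-0.00442563,  0.02102664,  0.02923997]), 'gripper_force': 0.0, 'grip_width': 0.08561305148472287}
[0.37672062 0.06017436 1.5808043 ]
[0.08203436 1.08776686 1.1195847 ]
```

View pics/t0.png

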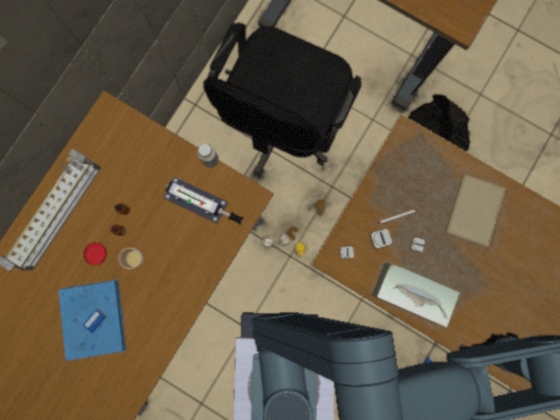

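View pics/s0.png

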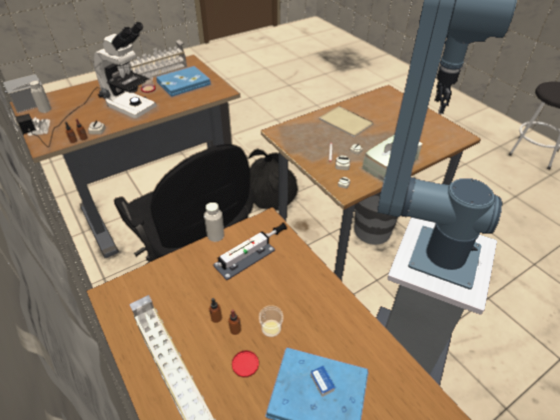

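The top view shows the gauge at about (197,199) with its pull at (236,216). There are three timer look-alikes at (347,253), (381,239) and (418,244), and the middle one looks largest. I'll enlarge both areas.

```bash
python3 -c "
from h import *
t=load('top')
a=cv2.resize(t['image'][165:235,155:255,::-1],None,fx=8,fy=8,interpolation=cv2.INTER_CUBIC)
cv2.imwrite('pics/c1.png',a)
crop(t,'c2.png',330,220,430,270,8)
for u,v in[(347,253),(381,239),(418,244),(197,199),(236,216),(208,153)]:print(u,v,dep(t,u,v),atz(t,u,v,0.03))"
```

```text
347 253 [ 0.4305907  -0.19760916  0.02919452] [ 0.43056273 -0.19747534  0.03      ]
381 239 [ 0.47851103 -0.30669676  0.03549278] [ 0.47887284 -0.3080008   0.03      ]
418 244 [ 0.46597606 -0.42961923  0.02565231] [ 0.46572653 -0.42824993  0.03      ]
197 199 [0.59141371 0.29292214 0.05453385] [0.59486477 0.29666342 0.03      ]
236 216 [0.53938781 0.16505493 0.0546222 ] [0.54201215 0.16674698 0.03      ]
208 153 [0.72429715 0.25253053 0.13756096] [0.75020108 0.2668663  0.03      ]
```

View pics/c1.png

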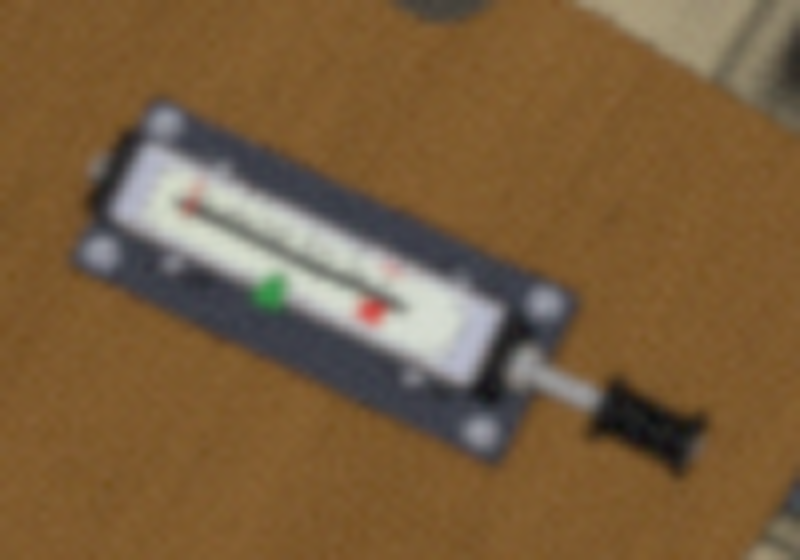

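View pics/c2.png

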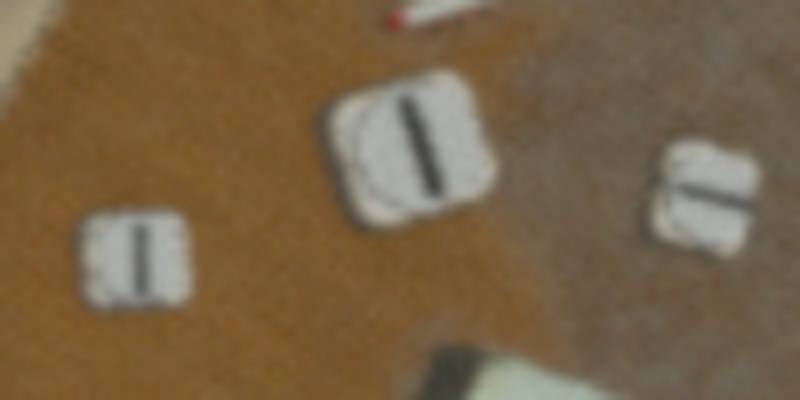

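Gauge crop: the plate corners are at about (160,98), (580,297), (497,462) and (75,262). The pull is at (648,428), the green marker's tip near (268,278), and a red blob sits at each end of the slot. Timer crop: the largest is the middle one, with its bar running (405,95) to (432,195).

```bash
python3 -c "
from h import *
t=load('top')
g=lambda x,y,z:atz(t,155+(x+.5)/8-.5,165+(y+.5)/8-.5,z)
h=lambda x,y,z:atz(t,330+(x+.5)/8-.5,220+(y+.5)/8-.5,z)
C=np.array([g(160,98,.01),g(580,297,.01),g(497,462,.01),g(75,262,.01)]);print(C)
for i in range(4):print(np.linalg.norm(C[i]-C[i-1]))
c=C.mean(0);d=(C[0]+C[3]-C[1]-C[2])[:2];yaw=np.arctan2(d[1],d[0]);print('gauge',c,yaw)
R=np.array([[np.cos(yaw),np.sin(yaw)],[-np.sin(yaw),np.cos(yaw)]])
for n,p,z in[('pull',(648,428),.05),('greentip',(268,278),.058),('greenbase',(270,298),.058),('redL',(188,205),.058),('redR',(372,312),.058),('red2',(392,268),.058),('slotL',(180,200),.058),('slotR',(405,305),.058)]:
  print(n,R@(g(*p,z)-c)[:2])
A,B=h(405,95,.042),h(433,196,.042);print('bar',A,B,np.linalg.norm(A-B),(A+B)/2,np.arctan2(*(A-B)[[1,0]]))
K=[h(*p,.02) for p in[(325,105),(455,68),(500,170),(365,230)]];print('case',np.mean(K,0),[np.linalg.norm(K[i]-K[i-1]) for i in range(4)])
P=c[:2]+R.T@np.array([.007,.091]);print('place',P)
for n,q in dict(d1=(122,209),d2=(118,230),cup=(130,258),wb=(207,153)).items(): w=dep(t,*q);print(n,w,R@(w-c)[:2])
"
```

```text
[[0.67063465 0.37788102 0.01      ]
 [0.59125663 0.19945678 0.01      ]
 [0.5214985  0.23126657 0.01      ]
 [0.60047589 0.40972271 0.01      ]]
0.07704638765132212
0.19528460965898542
0.0766684998377165
0.19515127390445242
gauge [0.59596642 0.30458177 0.01      ] 1.1531760585027226
pull [-0.15164042  0.0014393 ]
greentip [0.0123546  0.01293132]
greenbase [0.00798801 0.01986819]
redL [0.05481049 0.00012769]
redR [-0.0316038   0.00735505]
red2 [-0.03092419 -0.01215272]
slotL [ 0.05864232 -0.0003148 ]
slotR [-0.04233316 -0.00089492]
bar [ 0.50251776 -0.30260654  0.042     ] [ 0.46195788 -0.31376721  0.042     ] 0.04206738919064139 [ 0.48223782 -0.30818687  0.042     ] 0.2685199181991082
case [ 0.48460516 -0.31029238  0.02      ] [np.float64(0.05333905220111365), np.float64(0.055955570722721205), np.float64(0.04527188208581173), np.float64(0.06112671560449721)]
place [0.51562636 0.34788853]
d1 [0.55185159 0.5302996  0.06121554] [0.18842653 0.13187154]
d2 [0.48397679 0.53786974 0.06397914] [0.16781697 0.1969833 ]
cup [ 0.39722787  0.5129384  -0.0006571 ] [0.10984412 0.26616492]
wb [0.72485649 0.25598154 0.13489028] [ 0.00785269 -0.13752443]
```

move_arm:
  targets:
    - {"linear": [20, -5, 0], "twist": [0, 0, 0]}
    - {"linear": [36, -10, 0], "twist": [0, 0, 0]}
    - {"linear": [36, -10, 0], "twist": [0, 0, 0]}
    - {"linear": [36, -10, 0], "twist": [0, 0, 0]}
    - {"linear": [36, -10, 0], "twist": [0, 0, 0]}
    - {"linear": [36, -10, 0], "twist": [0, 0, 0]}
    - {"linear": [36, -10, 0], "twist": [0, 0, 0]}
    - {"linear": [36, -10, 0], "twist": [0, 0, 0]}
    - {"linear": [36, -9, 0], "twist": [0, 0, 0]}
    - {"linear": [26, -6, 0], "twist": [0, 0, 0]}
    - {"linear": [12, -3, 0], "twist": [0, 0, 4.8]}
    - {"linear": [0, 0, 40], "twist": [0, 0, 0]}
    - {"linear": [0, 0, 45], "twist": [0, 0, 0]}
    - {"linear": [0, 0, 40], "twist": [0, 0, 0]}
    - {"linear": [0, 0, 15], "twist": [0, 0, 0]}
    - {"linear": [0, 0, 0], "twist": [0, 0, 0]}
    - {"linear": [0, 0, 0], "twist": [0, 0, 0]}
  fingers: 1

```text
clock: 1.8
tcp_pos: [0.4824, -0.3099, 0.0915]
eef_rot: [-3.141, 0.0, 0.268]
force: [0.6, -0.1, 1.1]
grip_width: 0.0851
gripper_force: 0.0
```

```bash
python3 -c "
from h import *
s=sensors.state();print(s['clock'],s['tcp_pos'],s['eef_rot'])
p=s['tcp_pos'];y=s['eef_rot'][2];d=np.array([.4825,-.3087])-p[:2]
print('tool dx,dy mm',1e3*(d@[np.cos(y),np.sin(y)]),1e3*(d@[np.sin(y),-np.cos(y)]))
f=grab('side');u=proj(f,[.4825,-.3087,.03])[0];print(u);a=int(u[0])-40;b=int(u[1])-35
t=grab('top');ut=proj(t,[.4825,-.3087,.03])[0];c=int(ut[0])-40;e=int(ut[1])-35
im=np.hstack([cv2.resize(g['image'][q:q+70,r:r+80,::-1],None,fx=5,fy=5,interpolation=cv2.INTER_CUBIC) for g,r,q in((f,a,b),(t,c,e))]);cv2.imwrite('pics/m1.png',im);print(a,b,c,e)"
```

```text
1.8 [ 0.48244637 -0.30992855  0.0914781 ] [-3.14139398e+00  1.54151764e-04  2.68060847e-01]
tool dx,dy mm 0.37711058904458106 -1.170469600970822
[343.19496101 158.42657853]
303 123 341 202
```

View pics/m1.png

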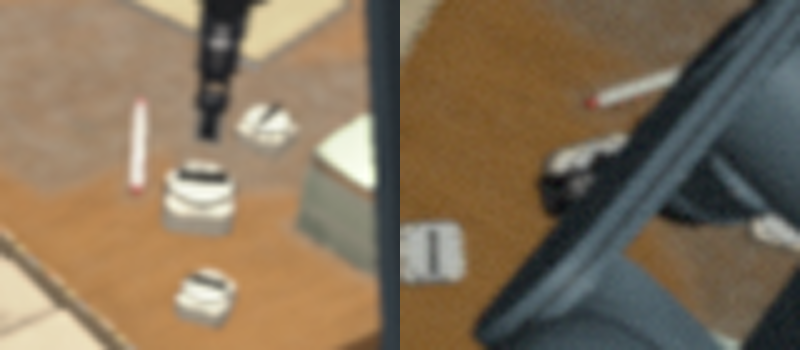

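The gripper stands over the largest timer (bar at crop pixel (202,176) in the side view), and its projected position agrees. I'll descend and grip.

move_arm:
  targets:
    - {"linear": [0, 0, 20], "twist": [0, 0, 0]}
    - {"linear": [0, 0, 25], "twist": [0, 0, 0]}
    - {"linear": [0, 0, 25], "twist": [0, 0, 0]}
    - {"linear": [0, 0, 14], "twist": [0, 0, 0]}
    - {"linear": [0, 0, 5], "twist": [0, 0, 0]}
    - {"linear": [0, 0, 0], "twist": [0, 0, 0]}
    - {"linear": [0, 0, 0], "twist": [0, 0, 0]}

```text
clock: 2.6
tcp_pos: [0.4831, -0.3105, 0.0035]
eef_rot: [3.14, -0.001, 0.268]
force: [-0.4, 0.4, -0.1]
grip_width: 0.0857
gripper_force: 0.0
```

move_arm:
  targets:
    - {"linear": [0, 0, 0], "twist": [0, 0, 0]}
    - {"linear": [0, 0, 0], "twist": [0, 0, 0]}
    - {"linear": [0, 0, 0], "twist": [0, 0, 0]}
    - {"linear": [0, 0, 0], "twist": [0, 0, 0]}
    - {"linear": [0, 0, 0], "twist": [0, 0, 0]}
  fingers: -1
  newtons: 30

```text
clock: 3.1
tcp_pos: [0.4829, -0.3103, 0.0038]
eef_rot: [3.14, -0.001, 0.268]
force: [0.2, 1.1, 6.7]
grip_width: 0.0603
gripper_force: 31.6
```

move_arm:
  targets:
    - {"linear": [0, 0, 0], "twist": [0, 0, 0]}
    - {"linear": [0, 0, -5], "twist": [0, 0, 0]}
    - {"linear": [0, 0, -15], "twist": [0, 0, 0]}
    - {"linear": [0, 0, -30], "twist": [0, 0, 0]}
    - {"linear": [0, 0, -40], "twist": [0, 0, 0]}
    - {"linear": [0, 0, -40], "twist": [0, 0, 0]}
    - {"linear": [0, 0, -20], "twist": [0, 0, 0]}
    - {"linear": [0, 0, 0], "twist": [0, 0, 0]}
    - {"linear": [0, 0, 0], "twist": [0, 0, 0]}

```text
clock: 4.0
tcp_pos: [0.4821, -0.3095, 0.1521]
eef_rot: [3.142, -0.0, 0.268]
force: [1.0, 0.6, -0.9]
grip_width: 0.0606
gripper_force: 32.6
```

```bash
python3 -c "
from h import *
s=sensors.state();print(s['clock'],s['tcp_pos'],s['force'],s['grip_width'],s['gripper_force'])
f=grab('side');u=proj(f,s['tcp_pos'])[0];a=int(u[0])-30;b=int(u[1])-30
crop(f,'m2.png',a,b,a+60,b+60,9);print(a,b,u)"
```

```text
4.0 [ 0.48205931 -0.30954125  0.1521404 ] [ 0.95289314  0.61050323 -0.91535471] 0.060587662831512804 32.55282229023578
316 103 [346.63892885 133.46136613]
```

View pics/m2.png

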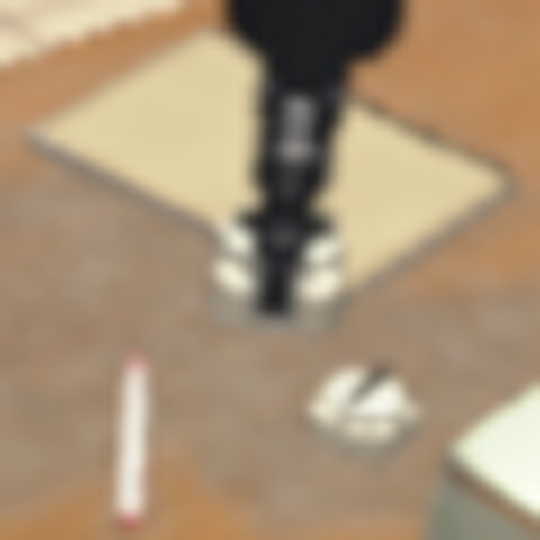

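The side view shows the timer held level between the fingers at about (280,270). Next I'll carry it across.

move_arm:
  targets:
    - {"linear": [6, -19, 0], "twist": [0, 0, 0]}
    - {"linear": [13, -39, 0], "twist": [0, 0, 0]}
    - {"linear": [13, -39, 0], "twist": [0, 0, 0]}
    - {"linear": [13, -39, 0], "twist": [0, 0, 0]}
    - {"linear": [13, -39, 0], "twist": [0, 0, 0]}
    - {"linear": [13, -39, 0], "twist": [0, 0, 0]}
    - {"linear": [13, -39, 0], "twist": [0, 0, 0]}
    - {"linear": [13, -39, 0], "twist": [0, 0, 0]}
    - {"linear": [13, -39, 0], "twist": [0, 0, 0]}
    - {"linear": [13, -39, 0], "twist": [0, 0, 0]}
    - {"linear": [13, -39, 0], "twist": [0, 0, 0]}
    - {"linear": [13, -39, 0], "twist": [0, 0, 0]}
    - {"linear": [13, -39, 0], "twist": [0, 0, 0]}
    - {"linear": [13, -39, 0], "twist": [0, 0, 0]}
    - {"linear": [13, -39, 0], "twist": [0, 0, 0]}
    - {"linear": [13, -39, 0], "twist": [0, 0, 0]}
    - {"linear": [6, -21, 0], "twist": [0, 0, 0]}
    - {"linear": [0, 0, 0], "twist": [0, 0, 4]}
    - {"linear": [0, 0, 0], "twist": [0, 0, 7]}
    - {"linear": [0, 0, 0], "twist": [0, 0, 7]}

```text
clock: 6.05
tcp_pos: [0.5141, 0.3483, 0.15]
eef_rot: [3.14, 0.004, -0.05]
force: [-0.1, -0.2, -1.8]
grip_width: 0.0601
gripper_force: 32.6
```

move_arm:
  targets:
    - {"linear": [0, 0, 0], "twist": [0, 0, 7]}
    - {"linear": [0, 0, 0], "twist": [0, 0, 7]}
    - {"linear": [0, 0, 0], "twist": [0, 0, 5]}
    - {"linear": [0, 0, 0], "twist": [0, 0, 2.3]}
    - {"linear": [0, 0, 20], "twist": [0, 0, 0]}
    - {"linear": [0, 0, 30], "twist": [0, 0, 0]}
    - {"linear": [0, 0, 20], "twist": [0, 0, 0]}
    - {"linear": [0, 0, 0], "twist": [0, 0, 0]}
    - {"linear": [0, 0, 0], "twist": [0, 0, 0]}

```text
clock: 6.95
tcp_pos: [0.5151, 0.3477, 0.0812]
eef_rot: [3.139, 0.002, -0.418]
force: [0.0, 0.1, 0.1]
grip_width: 0.0607
gripper_force: 32.7
```

```bash
python3 -c "
from h import *
s=sensors.state();p=s['tcp_pos'];y=s['eef_rot'][2];print(s['clock'],p,y,s['grip_width'])
d=np.array([.5156,.3479])-p[:2]
print('tool dx,dy mm',1e3*(d@[np.cos(y),np.sin(y)]),1e3*(d@[np.sin(y),-np.cos(y)]))
f=grab('side');crop(f,'m3.png',180,190,300,290,6)"
```

```text
6.95 [0.51506512 0.34774978 0.08120341] -0.41756832751242134 0.06065131146487493
tool dx,dy mm 0.4280028574763762 -0.35422466661457
```

View pics/m3.png

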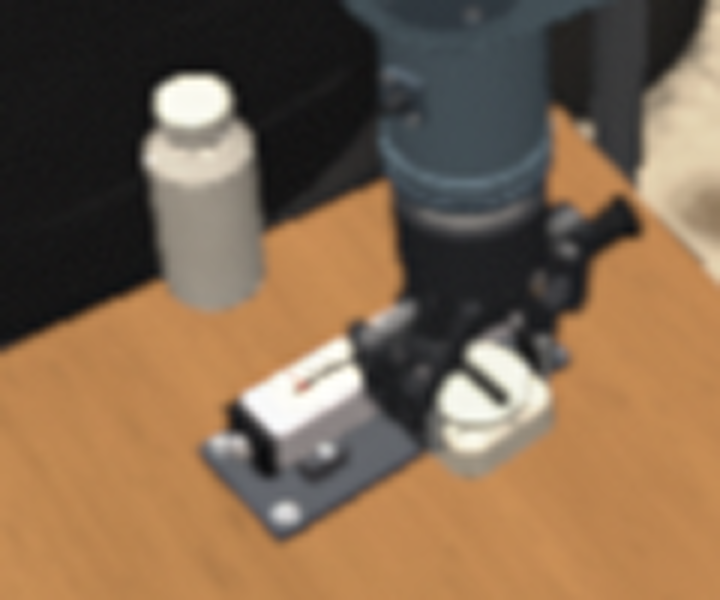

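The timer hangs square beside the gauge, on the marker's side. I'll lower it and release.

move_arm:
  targets:
    - {"linear": [0, 0, 20], "twist": [0, 0, 0]}
    - {"linear": [0, 0, 25], "twist": [0, 0, 0]}
    - {"linear": [0, 0, 15], "twist": [0, 0, 0]}
    - {"linear": [0, 0, 9], "twist": [0, 0, 0]}
    - {"linear": [0, 0, 5], "twist": [0, 0, 0]}
    - {"linear": [0, 0, 2], "twist": [0, 0, 0]}
    - {"linear": [0, 0, 0], "twist": [0, 0, 0]}
    - {"linear": [0, 0, 0], "twist": [0, 0, 0]}

```text
clock: 7.8
tcp_pos: [0.517, 0.348, 0.0071]
eef_rot: [-3.141, -0.001, -0.418]
force: [-0.0, 0.4, -1.4]
grip_width: 0.0608
gripper_force: 32.7
```

move_arm:
  targets:
    - {"linear": [0, 0, 0], "twist": [0, 0, 0]}
    - {"linear": [0, 0, 0], "twist": [0, 0, 0]}
    - {"linear": [0, 0, 0], "twist": [0, 0, 0]}
    - {"linear": [0, 0, 0], "twist": [0, 0, 0]}
    - {"linear": [0, 0, 0], "twist": [0, 0, 0]}
    - {"linear": [0, 0, 0], "twist": [0, 0, 0]}
  fingers: 1

```text
clock: 8.4
tcp_pos: [0.5164, 0.3477, 0.0063]
eef_rot: [3.142, 0.0, -0.418]
force: [-0.1, -0.1, -0.1]
grip_width: 0.0855
gripper_force: 0.0
```

move_arm:
  targets:
    - {"linear": [0, 0, -15], "twist": [0, 0, 0]}
    - {"linear": [0, 0, -30], "twist": [0, 0, 0]}
    - {"linear": [0, 0, -40], "twist": [0, 0, 0]}
    - {"linear": [0, 0, -40], "twist": [0, 0, 0]}
    - {"linear": [0, 0, -20], "twist": [0, 0, 0]}
    - {"linear": [0, 0, 0], "twist": [0, 0, 0]}

```text
clock: 9.0
tcp_pos: [0.5187, 0.3489, 0.1568]
eef_rot: [-3.135, -0.006, -0.418]
force: [0.5, -0.2, 0.8]
grip_width: 0.0857
gripper_force: 0.0
```

move_arm:
  targets:
    - {"linear": [9, 16, 0], "twist": [0, 0, 0]}
    - {"linear": [20, 36, 0], "twist": [0, 0, 0]}
    - {"linear": [20, 36, 0], "twist": [0, 0, 0]}
    - {"linear": [20, 36, 0], "twist": [0, 0, 0]}
    - {"linear": [20, 36, 0], "twist": [0, 0, 0]}
    - {"linear": [0, 0, 0], "twist": [0, 0, -4]}
    - {"linear": [0, 0, 0], "twist": [0, 0, -7.5]}
    - {"linear": [0, 0, 0], "twist": [0, 0, -7.5]}
    - {"linear": [0, 0, 0], "twist": [0, 0, -7.5]}
    - {"linear": [0, 0, 0], "twist": [0, 0, -7.5]}
    - {"linear": [0, 0, 0], "twist": [0, 0, -7.5]}
    - {"linear": [0, 0, 0], "twist": [0, 0, -7.5]}
    - {"linear": [0, 0, 0], "twist": [0, 0, -7.5]}
    - {"linear": [0, 0, 0], "twist": [0, 0, -7.5]}
    - {"linear": [0, 0, 0], "twist": [0, 0, -7.5]}
    - {"linear": [0, 0, 0], "twist": [0, 0, -7.5]}
    - {"linear": [0, 0, 0], "twist": [0, 0, -7.5]}
    - {"linear": [0, 0, 0], "twist": [0, 0, -3.5]}
    - {"linear": [0, 0, 0], "twist": [0, 0, 0]}

```text
clock: 10.9
tcp_pos: [0.5315, 0.1643, 0.1497]
eef_rot: [-3.139, 0.002, 1.153]
force: [0.1, -0.5, 0.3]
grip_width: 0.0855
gripper_force: 0.0
```

```bash
python3 -c "
from h import *
s=sensors.state();p=s['tcp_pos'];y=s['eef_rot'][2];print(s['clock'],p,y,s['grip_width'])
d=np.array([.5344,.1656])-p[:2]
print('tool dx,dy mm',1e3*(d@[np.cos(y),np.sin(y)]),1e3*(d@[np.sin(y),-np.cos(y)]))
f=grab('side');t=grab('top')
k=lambda g,u,v,w,h,s:cv2.resize(g['image'][v:v+h,u:u+w,::-1],None,fx=s,fy=s,interpolation=cv2.INTER_CUBIC)
cv2.imwrite('pics/m4.png',np.hstack([k(f,200,205,95,95,6)[:, :],k(t,155,165,0+38,95,6)])[:,:800])
cv2.imwrite('pics/m4.png',np.hstack([k(f,205,205,80,90,5),k(t,160,165,80,90,5)]))"
```

```text
10.9 [0.5314927  0.16430846 0.14970757] 1.1528456015627535 0.08550125158466107
tool dx,dy mm 2.360408640788789 2.1328203094127054
```

View pics/m4.png

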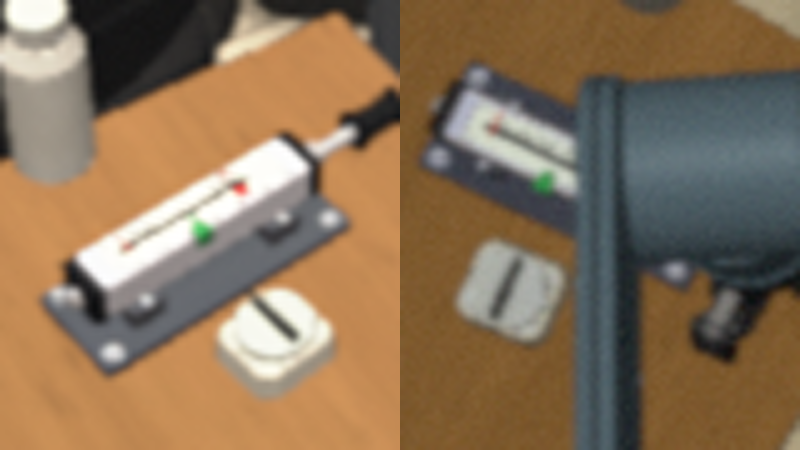

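The timer stands square and clear of the plate. In the top crop its bar is centred at (508,288). The pointer sits at the far end of the slot, side (126,246), and the green marker is at (202,228). I'll measure these by colour.

```bash
cat >> h.py <<'E'
c0=np.array([.596,.3046]);yw=1.1532
RG=np.array([[np.cos(yw),np.sin(yw)],[-np.sin(yw),np.cos(yw)]])
def blobs(n,f):
    w=np.array([[c0[0],c0[1],.058]]);u=proj(f,w)[0].astype(int);a,b=u[0]-30,u[1]-28
    im=f['image'][b:b+56,a:a+60].astype(int);r,g,bl=im[...,0],im[...,1],im[...,2]
    for nm,W in(('green',np.clip(g-np.maximum(r,bl)-25,0,None)),('red',np.clip(r-1.0*np.maximum(g,bl)-35,0,None)*((abs(g-bl)<40)))):
        k,L,st,_=cv2.connectedComponentsWithStats((W>0).astype(np.uint8))
        for i in range(1,k):
            v,x=np.nonzero(L==i);ww=W[v,x]
            q=[a+(x*ww).sum()/ww.sum(),b+(v*ww).sum()/ww.sum()];X=RG@(atz(f,*q,.058)[:2]-c0)
            if abs(X[0])<.1 and abs(X[1])<.03: print(n,nm,len(v),int(ww.sum()),np.round(q,1),np.round(X*1e3,1))
E
python3 -c "
from h import *
t=load('top');f=load('side');blobs('top',t);blobs('side',f)
P=RG@(atz(t,181.2,222.2,.042)[:2]-c0);print('timer',P)"
```

```text
top green 16 321 [188.4 201. ] [ 8.9 17.4]
top red 1 1 [171. 179.] [ 91.9 -22.8]
side green 16 462 [244.8 250.6] [13.1 19.7]
side red 1 5 [259. 232.] [-71.4 -15.8]
side red 2 9 [261.4 231. ] [-80.5 -14.2]
side red 1 8 [264. 232.] [-84.3  -5.2]
side red 1 12 [269. 232.] [-97.2   5.4]
side red 2 13 [254.9 234.1] [-55.2 -16.9]
side red 1 12 [257. 233.] [-63.5 -16.4]
side red 1 9 [252. 236.] [-42.6 -16.1]
side red 1 11 [272. 235.] [-96.4  22.3]
side red 5 47 [248.8 238.1] [-28.8 -15.1]
side red 1 5 [269. 238.] [-80.4  26.4]
side red 1 12 [245. 240.] [-14.2 -16.5]
side red 1 1 [242. 242.] [ -1.5 -15.6]
side red 8 375 [252.6 242.3] [-27.3   7.6]
side red 1 13 [238. 244.] [ 13.6 -16.8]
side red 1 9 [235. 246.] [ 26.1 -15.9]
side red 2 13 [232.9 247.1] [ 34.  -16.4]
side red 2 12 [227.9 250.1] [ 53.7 -16.2]
side red 1 5 [230. 249.] [ 45.9 -15.7]
side red 1 2 [225. 252.] [ 65.4 -15.4]
side red 2 17 [220.8 254.2] [ 81.  -16.3]
side red 1 12 [223. 253.] [ 72.7 -16. ]
side red 1 18 [230. 254.] [57.8  1.5]
side red 1 4 [217. 258.] [ 98.8 -11. ]
timer [0.00227655 0.0885564 ]
```

move_arm:
  targets:
    - {"linear": [2.3, 1.5, 20], "twist": [0, 0, 0]}
    - {"linear": [0, 0, 30], "twist": [0, 0, 0]}
    - {"linear": [0, 0, 30], "twist": [0, 0, 0]}
    - {"linear": [0, 0, 25], "twist": [0, 0, 0]}
    - {"linear": [0, 0, 15], "twist": [0, 0, 0]}
    - {"linear": [0, 0, 7], "twist": [0, 0, 0]}
    - {"linear": [0, 0, 0], "twist": [0, 0, 0]}
    - {"linear": [0, 0, 0], "twist": [0, 0, 0]}
    - {"linear": [0, 0, 0], "twist": [0, 0, 0]}

```text
clock: 11.9
tcp_pos: [0.536, 0.1669, 0.0254]
eef_rot: [3.14, -0.001, 1.153]
force: [-0.7, 0.3, 0.4]
grip_width: 0.0855
gripper_force: 0.0
```

```bash
python3 -c "
from h import *
s=sensors.state();print(s['tcp_pos'],s['eef_rot'],s['force'],RG@(s['tcp_pos'][:2]-c0))
f=grab('side');k=cv2.resize(f['image'][205:275,215:305,::-1],None,fx=8,fy=8,interpolation=cv2.INTER_CUBIC);cv2.imwrite('pics/m5.png',k)"
```

```text
[0.53596284 0.16691819 0.02540164] [ 3.13982750e+00 -1.00414075e-03  1.15268970e+00] [-0.65622883  0.31871738  0.36302764] [-0.15019926 -0.0009609 ]
```

View pics/m5.png

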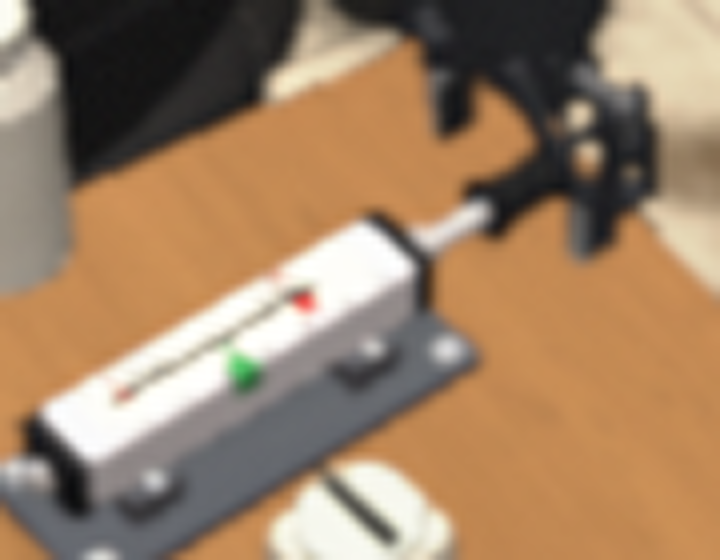

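The fingers straddle the pull at about (540,170). The pointer is at (122,394) and the green marker at (243,370). I'll close.

move_arm:
  targets:
    - {"linear": [-1.8, -1, 2], "twist": [0, 0, 0]}
    - {"linear": [0, 0, 0], "twist": [0, 0, 0]}
    - {"linear": [0, 0, 0], "twist": [0, 0, 0]}
    - {"linear": [0, 0, 0], "twist": [0, 0, 0]}
    - {"linear": [0, 0, 0], "twist": [0, 0, 0]}
    - {"linear": [0, 0, 0], "twist": [0, 0, 0]}
    - {"linear": [0, 0, 0], "twist": [0, 0, 0]}
    - {"linear": [0, 0, 0], "twist": [0, 0, 0]}
  fingers: -1
  newtons: 40

```text
clock: 12.75
tcp_pos: [0.5336, 0.1656, 0.0225]
eef_rot: [3.141, -0.0, 1.153]
force: [-1.7, 0.3, 3.3]
grip_width: 0.0204
gripper_force: 39.0
```

move_arm:
  targets:
    - {"linear": [-3, 0, 0], "twist": [0, 0, 0]}
    - {"linear": [-4, 0, 0], "twist": [0, 0, 0]}
    - {"linear": [-4, 0, 0], "twist": [0, 0, 0]}
    - {"linear": [-4, 0, 0], "twist": [0, 0, 0]}
    - {"linear": [-4, 0, 0], "twist": [0, 0, 0]}
    - {"linear": [-4, 0, 0], "twist": [0, 0, 0]}
    - {"linear": [-4, 0, 0], "twist": [0, 0, 0]}
    - {"linear": [-4, 0, 0], "twist": [0, 0, 0]}
    - {"linear": [-4, 0, 0], "twist": [0, 0, 0]}
    - {"linear": [-3, 0, 0], "twist": [0, 0, 0]}
    - {"linear": [-2, 0, 0], "twist": [0, 0, 0]}
    - {"linear": [0, 0, 0], "twist": [0, 0, 0]}
    - {"linear": [0, 0, 0], "twist": [0, 0, 0]}
    - {"linear": [0, 0, 0], "twist": [0, 0, 0]}

```text
clock: 14.15
tcp_pos: [0.5174, 0.1291, 0.0225]
eef_rot: [3.141, -0.0, 1.153]
force: [0.9, 4.1, 4.7]
grip_width: 0.0211
gripper_force: 39.2
```

```bash
python3 -c "
from h import *
s=sensors.state();print(s['tcp_pos'],s['force'],RG@(s['tcp_pos'][:2]-c0),s['grip_width'])
f=grab('side');t=grab('top')
cv2.imwrite('pics/m6.png',np.hstack([cv2.resize(g['image'][b:b+60,a:a+w,::-1],None,fx=9,fy=9,interpolation=cv2.INTER_CUBIC) for g,a,b,w in((f,222,225,48),(t,170,172,40))]))"
```

```text
[0.51737924 0.1290626  0.02245593] [0.91316667 4.07620203 4.66782216] [-0.19233863  0.00067286] 0.02110906572293578
```

View pics/m6.png

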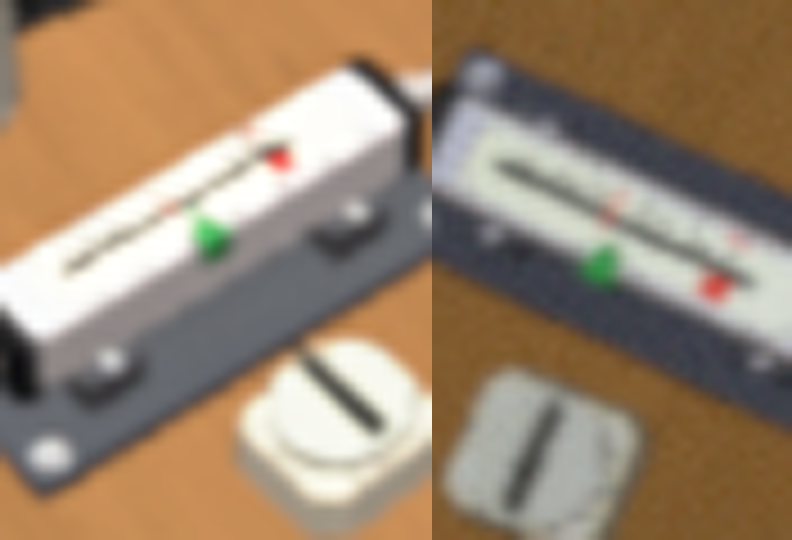

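```bash
python3 -c "
from h import *
for n,a,b,o,pts in(('side',222,225,0,[(172,207),(210,237),(205,222)]),('top',170,172,432,[(612,208),(617,195),(607,222),(602,265),(601,248)])):
  f=load(n)
  for x,y in pts: print(n,x,y,1e3*(RG@(atz(f,a+(x-o+.5)/9-.5,b+(y+.5)/9-.5,.058)[:2]-c0)))
  im=f['image'].astype(int);W=im[...,0]-np.maximum(im[...,1],im[...,2])
  G=im[...,1]-np.maximum(im[...,0],im[...,2])
  # reproject rectified top face: rows y 20..-20, cols x 70..-50, 1mm
  X,Y=np.meshgrid(np.arange(70,-51,-.5),np.arange(-22,26,.5))
  P=np.c_[(np.c_[X.ravel(),Y.ravel()]/1e3)@RG+c0,np.full(X.size,.058)]
  uv=proj(f,P).astype(np.float32).reshape(X.shape+(2,))
  r=cv2.remap(f['image'][:,:,::-1],uv[...,0],uv[...,1],cv2.INTER_CUBIC)
  r=cv2.resize(r,None,fx=3,fy=3,interpolation=cv2.INTER_CUBIC)
  for q in range(0,121,10): cv2.line(r,(q*6,0),(q*6,6),(255,0,0),1)
  cv2.imwrite('pics/r_%s.png'%n,r)
cv2.imwrite('pics/r.png',np.vstack([cv2.imread('pics/r_side.png'),cv2.imread('pics/r_top.png')]));print(r.shape)"
```

```text
side 172 207 [15.87433     1.02636947]
side 210 237 [13.68166895 20.98196734]
side 205 222 [10.91817164 14.20184516]
top 612 208 [14.75441027 -2.6698691 ]
top 617 195 [15.24488778 -7.66193962]
top 607 222 [14.10217891  2.64280038]
top 602 265 [ 8.75706684 17.34326467]
top 601 248 [11.83051767 11.99296582]
(288, 726, 3)
```

View pics/r.png

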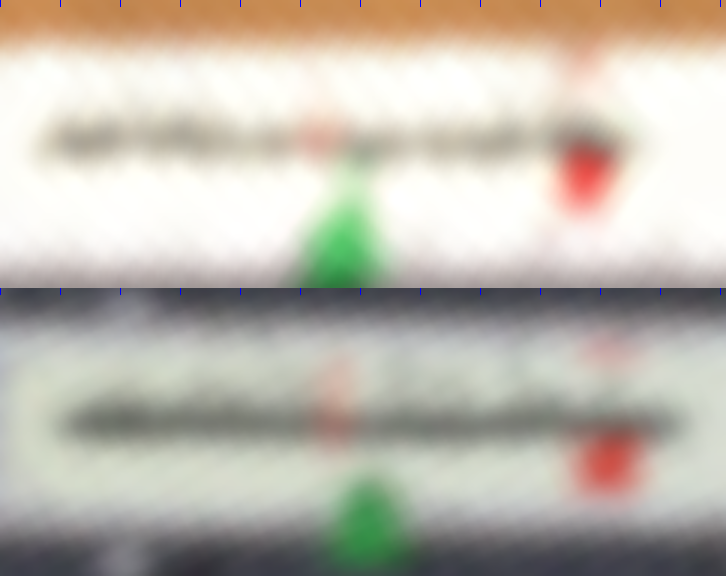

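In the rectified views (6 px/mm), the side view has the pointer at column 320 and the marker tip at 350. The top view has them at 334 and 369. The pointer is therefore about 5.3 mm short of the marker.

move_arm:
  targets:
    - {"linear": [-2, 0, 0], "twist": [0, 0, 0]}
    - {"linear": [-2, 0, 0], "twist": [0, 0, 0]}
    - {"linear": [-1.4, 0, 0], "twist": [0, 0, 0]}
    - {"linear": [0, 0, 0], "twist": [0, 0, 0]}
    - {"linear": [0, 0, 0], "twist": [0, 0, 0]}
    - {"linear": [0, 0, 0], "twist": [0, 0, 0]}
    - {"linear": [0, 0, 0], "twist": [0, 0, 0]}
    - {"linear": [0, 0, 0], "twist": [0, 0, 0]}

```text
clock: 15.05
tcp_pos: [0.5152, 0.1242, 0.0224]
eef_rot: [3.141, -0.0, 1.153]
force: [1.4, 4.9, 5.5]
grip_width: 0.0207
gripper_force: 39.2
```

```bash
python3 -c "
from h import *
s=sensors.state();print(s['tcp_pos'],s['force'],RG@(s['tcp_pos'][:2]-c0),s['grip_width'])
R=[]
for n in('side','top'):
  f=grab(n)
  X,Y=np.meshgrid(np.arange(70,-51,-.5),np.arange(-22,26,.5))
  P=np.c_[(np.c_[X.ravel(),Y.ravel()]/1e3)@RG+c0,np.full(X.size,.058)]
  uv=proj(f,P).astype(np.float32).reshape(X.shape+(2,))
  R.append(cv2.resize(cv2.remap(f['image'][:,:,::-1],uv[...,0],uv[...,1],cv2.INTER_CUBIC),None,fx=3,fy=3,interpolation=cv2.INTER_CUBIC))
cv2.imwrite('pics/r2.png',np.vstack(R))"
```

```text
[0.5152415  0.12424696 0.02242895] [1.43203493 4.92479177 5.5304775 ] [-0.19760744  0.00067384] 0.020711554230666788
```

View pics/r2.png

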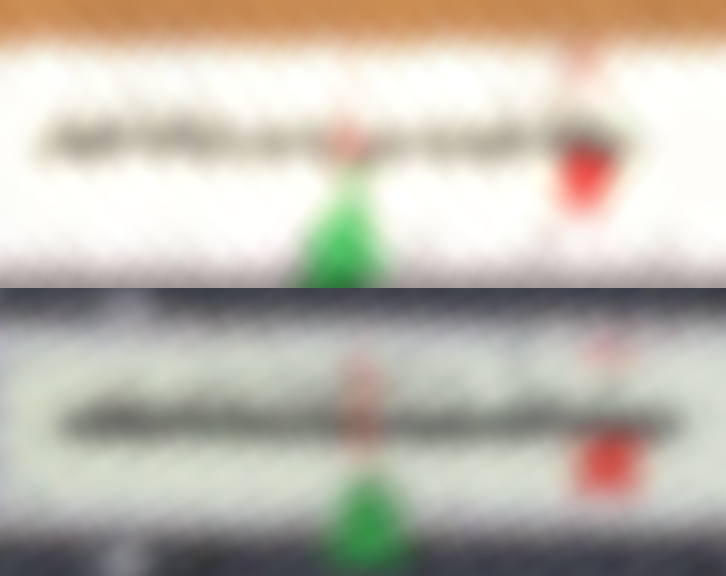

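The pointer is now within about 1 mm of the marker (347 against 350 in the side view, 362 against 367 in the top). I'll nudge it 0.6 mm further, then hold.

move_arm:
  targets:
    - {"linear": [-0.6, 0, 0], "twist": [0, 0, 0]}
    - {"linear": [0, 0, 0], "twist": [0, 0, 0]}
    - {"linear": [0, 0, 0], "twist": [0, 0, 0]}
    - {"linear": [0, 0, 0], "twist": [0, 0, 0]}
    - {"linear": [0, 0, 0], "twist": [0, 0, 0]}
    - {"linear": [0, 0, 0], "twist": [0, 0, 0]}
    - {"linear": [0, 0, 0], "twist": [0, 0, 0]}
    - {"linear": [0, 0, 0], "twist": [0, 0, 0]}
    - {"linear": [0, 0, 0], "twist": [0, 0, 0]}
    - {"linear": [0, 0, 0], "twist": [0, 0, 0]}
    - {"linear": [0, 0, 0], "twist": [0, 0, 0]}
    - {"linear": [0, 0, 0], "twist": [0, 0, 0]}
    - {"linear": [0, 0, 0], "twist": [0, 0, 0]}
    - {"linear": [0, 0, 0], "twist": [0, 0, 0]}
    - {"linear": [0, 0, 0], "twist": [0, 0, 0]}
    - {"linear": [0, 0, 0], "twist": [0, 0, 0]}

```text
clock: 16.75
tcp_pos: [0.515, 0.1237, 0.0224]
eef_rot: [3.141, -0.0, 1.153]
force: [1.5, 5.0, 4.5]
grip_width: 0.0206
gripper_force: 39.2
```

```bash
python3 -c "
from h import *
print(sensors.state()['gripper_force']);print(ticket.close_job())"
```

```text
39.192933440208435
the job is handed in; nothing more can be done
None
```

I handed the job in at about 17 s with the timer released beside the gauge (about 89 mm from its centre line, 5 mm from the scale's middle) and the gripper holding the rod with the pointer within about 1 mm of the green marker; handing in returned no verdict.

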